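# Put the stray ticketing supplies back in their organiser pots

## Robot

A 6-joint arm with a two-finger parallel gripper is mounted at the origin on the work surface; the furniture and walls round the work are solid. World frame = base frame: x ahead of the robot, y to its left, z up, the work surface at z = 0. Lengths are in m, angles in rad, forces in N, time in s.
With the tool pointing down it reaches from about 0.3 to 0.775 m from the base axis. Payload 14.6 kg.
Tool frame: the origin (TCP) lies at the very end of the fingers, on their centre line; the grasp point (between the pads) lies 19 mm behind it; z points along the fingers, x is the direction in which the jaws open and shut, and the axes are right-handed (so a half turn about z gives the same grasp; the last joint's range is limited). The gripper opens to 94 mm and grips with 3 to 60 N. Pads are 16 mm wide; open, the fingers measure 119 mm over their backs; the gripper's body (75 mm by 177 mm) begins 78 mm behind the grasp point.
Start: joints at [-1.196, 0.3, 1.521, -0, 1.321, -0.067], TCP at [0.235, -0.497, 0.205] pointing down, gripper open.
Joint ranges: [-3.03, 3.03], [-0.79, 2.21], [0.23, 2.52], [-1.04, 4.18], [0, 3.07], [-2.55, 2.55]. Speed limits (rad/s): [2.22, 2.22, 2.57, 3.14, 3.14, 3.14].

## Interface

Orientations are given as [roll, pitch, yaw] about the fixed x, y, z axes, in that order (R = Rz(yaw) Ry(pitch) Rx(roll)).
In Python, from station import ctrl gives the robot as it stands.
- The arm moves only by the shell command python3 -m inch 'ROWS' [FORCE]. ROWS is JSON, one flat list of numbers, 7 for each row, row after row: the shift along the tool's x, y, z in cm, then the turn, a rotation vector about the tool's x, y, z in rad, then the opening, from 0 (shut) to 1 (fully open). In form: [tx, ty, tz, wx, wy, wz, claw, tx, ty, tz, wx, wy, wz, claw, ...]. A call has 1 to 20 rows; each row shifts and turns the commanded pose from where the row before left it, along the tool's axes as they then stand; what a row does not reach is not made up. A row lasts 1/8 s, in which the tool goes at most 62.5 mm and 10.7 degrees, less where a joint would pass 70% of its speed; a pose out of reach is approached as far as the arm can. A call is refused whole if a number of a shift passes 6.25 or a number of a turn 0.188, either way. A call with a gripper value outside its range is refused whole. The fingers move at their own pace and stop on an object; FORCE is the grip in N (left out, the last holds). Time passes only in rows, so rows that do not move let the fingers close. It gives the time, the measured TCP pose, the force and the opening at its end, in the units of the state.
- ctrl.get_obs(): the state, without advancing time (a new reading comes with each control period).
- ctrl.camera(name): name is "scene" or "top" or "wrist"; returns (picture, depth): 400x640x3 uint8, red, green, blue; 400x640 float32, m along the optical axis (not along the pixel's ray), 0 where there is no reading.
- ctrl.camera_params(name): a dict with "vertical_fov" (degrees; the focal length in pixels is half the picture's height over the tangent of half this angle, whatever the lens; pixels are square), "cx", "cy" (the principal point, pixels), "camera_from_world" (4x4, takes a point from world to camera coordinates); the wrist camera has in their place "mount" (4x4, takes a point from camera to tool coordinates, whose origin is the TCP and whose axes are the tool frame's). Camera axes: x right, y down, z forward; pixel columns grow to the right and rows downward; lengths in m; the calibration is good to about 2 mm. A picture is of the moment at which its call begins: read the wrist's pose just before it. camera_params takes no time and is no camera call.
- ctrl.hand_in(): hands the job in, once; it reports no verdict.
Trained networks look in the newest picture that a camera, given by its name, has taken for a name from the list of things; names that differ only in an ending like _2 or _b are one class to them, and where a whole thing is asked for, a point or a joint stands for the part that bears it (a point fixed in the world has none). Each returns a list of dicts, best first, with "score" (0 to 1); they miss things now and then, are a little off and sometimes report something else, mostly with a low value. They report only what shows in the picture. A call takes as long as a camera call. They do not tell look-alikes from the thing itself.
- ctrl.spot_in(camera, label): "bbox" ([centre column, centre row, width, height] in pixels, round what is visible of it).
- ctrl.place_of(camera, label): "centre" ([column, row] in pixels: a listed point, or the origin of a listed thing).
The state is a dict: "time_s": time; "qpos": joint angles; "joint_vel": joint speeds; "tau": joint torques, N m; "ee_pos": TCP position; "eef_rot": TCP orientation; "force": force on the tool from outside, world axes, zero at the start; "moment": the same for the moment, N m; "grip_width": finger opening in m.
Only numpy, scipy, OpenCV 4.12 (cv2) and the standard library are available. Lean on these libraries where they do the work, as an engineer would, in place of code of your own. Each camera call takes 0.05 s, during which the arm holds its last target. There are 200 camera calls.

## Task

Tidy the ticketing desk: put the five supplies that lie about back into the organiser pots moulded for them. The orange carton of paper clips goes in the orange bin, the blue carton of staples in the blue bin, the rubber stamp in the narrow black tray, the roll of labels in the round white tray and the glue stick in the green cup, each the right way up and sitting flat on the floor of its pot.

Things in the scene. Friction and masses are not known exactly. Their poses are not given: they have to be found in the camera images.
- clips_box: orange carton of paper clips, 50 (x) x 72 (y) x 20 (z) mm, lying flat and loose. Origin: centre of its underside; z up, y along its length. Either way round is right.
- staples_box: blue carton of staples, 36 (x) x 68 (y) x 22 (z) mm, lying flat and loose. Origin: centre of its underside; z up, y along its length. Either way round is right.
- rubber_stamp: rubber stamp standing loose on its sole: oblong wooden base 26 (x) x 62 (y) mm, 18 mm high, with a round black knob handle on a neck above its middle: neck 22 mm wide from 18 to 27 mm up, knob 28 mm in diameter from 27 to 58 mm up. Origin: centre of its underside; z up, y along its length. Either way round is right.
- label_roll: white roll of blank labels standing on its flat end, loose, 60 mm in diameter, 40 mm high. Origin: centre of its underside; z up.
- glue_stick: glue stick standing loose on its flat base, 27 mm in diameter, 100 mm high, with red, green and white bands. Origin: centre of its underside; z up.
- clips_bin: shallow orange oblong bin for the paper clips, fixed. Floor 58 (x) x 80 (y) mm inside, 6 mm above the worktop; walls 2.5 mm thick, rim 21 mm above the worktop, sloping outward up to the rim (mouth 68 x 90 mm); the middle 36 mm of both long walls is cut down to 10 mm above the worktop for the fingers. Origin: centre of its underside, on the worktop; z up, y along its length.
- staples_bin: shallow blue oblong bin for the staples, fixed. Floor 44 (x) x 76 (y) mm inside, 6 mm above the worktop; walls 2.5 mm thick, rim 21 mm above the worktop, sloping outward up to the rim (mouth 54 x 86 mm); the middle 36 mm of both long walls is cut down to 10 mm above the worktop for the fingers. Origin: centre of its underside, on the worktop; z up, y along its length.
- stamp_tray: narrow black oblong tray for the rubber stamp, fixed. Floor 33 (x) x 69 (y) mm inside, 6 mm above the worktop; walls 2.5 mm thick, rim 17 mm above the worktop, sloping outward up to the rim (mouth 42 x 78 mm). Origin: centre of its underside, on the worktop; z up, y along its length.
- roll_tray: shallow round white tray for the label roll, fixed. Floor about 69 mm in diameter inside, 6 mm above the worktop; wall 2.5 mm thick, rim 23 mm above the worktop, sloping outward to a mouth of about 79 mm. Origin: centre of its underside, on the worktop; z up.
- glue_cup: small round green cup for the glue stick, fixed. Floor about 35 mm in diameter inside, 6 mm above the worktop; wall 2.5 mm thick, rim 39 mm above the worktop, sloping outward to a mouth of about 45 mm. Origin: centre of its underside, on the worktop; z up.
Mind the look-alikes: they are no part of the job. Leave any pink look-alike of the clips_box alone.

How it is judged:
At the end, for the whole second after the job is handed in: Each of the five supplies is at rest in its own pot: centre within 10 mm of the pot's centre, underside no more than 3.5 mm above the pot's floor, upright within 0.1 rad, and the cartons and the stamp lengthwise in their pots within 0.2 rad (horizontal distance between clips_box and clips_bin below 0.01 m and z of clips_box in the frame of clips_bin between 0.003 and 0.0095 m and angle between each of clips_box, staples_box, rubber_stamp, label_roll, glue_stick's own z axis and vertical below 0.1 rad and linear speed of each of clips_box, staples_box, rubber_stamp, label_roll, glue_stick below 0.02 m/s and angle between the y axis of clips_box and the y axis of clips_bin, either way round below 0.2 rad and horizontal distance between staples_box and staples_bin below 0.01 m and z of staples_box in the frame of staples_bin between 0.003 and 0.0095 m and angle between the y axis of staples_box and the y axis of staples_bin, either way round below 0.2 rad and horizontal distance between rubber_stamp and stamp_tray below 0.01 m and z of rubber_stamp in the frame of stamp_tray between 0.003 and 0.0095 m and angle between the y axis of rubber_stamp and the y axis of stamp_tray, either way round below 0.2 rad and horizontal distance between label_roll and roll_tray below 0.01 m and z of label_roll in the frame of roll_tray between 0.003 and 0.0095 m and horizontal distance between glue_stick and glue_cup below 0.01 m and z of glue_stick in the frame of glue_cup between 0.003 and 0.0095 m); the robot touches nothing.
It also fails if it takes over 122 s, if anything falls off the work surface, if the arm or the gripper's body presses on something with over 40 N, if the wrist force passes 120 N, or if a joint passes its speed limit or range.

## Working session

There is one attempt and no reset: what is moved stays moved. The work goes in short steps, Python scripts to look and compute and a shell command to move; the robot and the scene stay as the last step left them, time stands still between calls to the robot, and variables do not carry over. Pictures are saved under pics/ and viewed, about 12 in all and at most 16, crops included, and the job is handed in when it is done.

```bash
mkdir -p pics; ls
cat > h.py <<'E'
import numpy as np, cv2
from station import ctrl
def K(n):
    p=ctrl.camera_params(n); return p, 200/np.tan(np.radians(p["vertical_fov"])/2)
from scipy.spatial.transform import Rotation as R
def wfc(n):
    p,f=K(n)
    if n=="wrist":
        o=ctrl.get_obs(); T=np.eye(4); T[:3,:3]=R.from_euler('xyz',o["eef_rot"]).as_matrix(); T[:3,3]=o["ee_pos"]
        return T@np.array(p["mount"])
    return np.linalg.inv(np.array(p["camera_from_world"]))
def cloud(n,d,T):
    p,f=K(n); v,u=np.mgrid[:400,:640]
    P=np.stack([(u-p["cx"])/f*d,(v-p["cy"])/f*d,d],-1)
    return P@T[:3,:3].T+T[:3,3]
E
python3 - <<'E'
from h import *
print(ctrl.get_obs())
for n in ["scene","top"]:
    T=wfc(n); im,d=ctrl.camera(n); cv2.imwrite(f"pics/{n}0.png",im[...,::-1]); np.savez(f"{n}0",im=im,d=d,T=T)
    print(n,{k:v for k,v in ctrl.camera_params(n).items()})
    W=cloud(n,d,T)
    for l in "clips_box staples_box rubber_stamp label_roll glue_stick clips_bin staples_bin stamp_tray roll_tray glue_cup".split():
        r=ctrl.place_of(n,l)
        print(l,[(np.round(x["centre"]).tolist(),round(x["score"],2),W[int(min(399,x["centre"][1])),int(min(639,x["centre"][0]))].round(3).tolist()) for x in r[:3]])
E
```

```text
pics
{'time_s': 0.0, 'qpos': array([-1.19562018e+00,  3.00463370e-01,  1.52156667e+00,  5.85474763e-06,
        1.32069995e+00, -6.66317414e-02]), 'joint_vel': array([ 0.00023454,  0.00140565,  0.00023683,  0.00094037,  0.0004224 ,
       -0.00201971]), 'tau': array([ 1.70998323e-03, -5.31811130e+01, -3.52731335e+01,  7.08878785e-02,
        2.44223006e-02, -1.14372467e-04]), 'ee_pos': array([ 0.23505457, -0.4969576 ,  0.20489667]), 'eef_rot': array([-3.14151127e+00,  1.13443852e-03, -1.12898985e+00]), 'force': array([-0.44804046,  0.12927203,  0.21793452]), 'moment': array([0.02246005, 0.01529904, 0.01351711]), 'grip_width': 0.09416898817049221}
scene {'vertical_fov': 48.74686345594483, 'cx': 320.1135701194229, 'cy': 202.34096293193576, 'camera_from_world': array([[ 0.54872257, -0.83582689, -0.01723249, -0.27837941],
       [-0.37048784, -0.22464466, -0.90126219,  0.19008981],
       [ 0.74942799,  0.50092733, -0.43293129,  0.86678183],
       [ 0.        ,  0.        ,  0.        ,  1.        ]])}
clips_box [([376.0, 218.0], 0.76, [0.471, -0.193, 0.021]), ([471.0, 282.0], 0.68, [0.
[... 990 characters left out ...]
.0, 173.0], 0.76, [0.502, -0.4, 0.023])]
rubber_stamp [([387.0, 220.0], 0.69, [0.34, -0.297, 0.052]), ([243.0, 210.0], 0.4, [0.387, 0.193, 0.007])]
label_roll [([385.0, 192.0], 0.62, [0.436, -0.295, 0.038]), ([418.0, 175.0], 0.25, [0.498, -0.414, 0.024])]
glue_stick [([319.0, 184.0], 0.61, [0.461, -0.068, 0.104])]
clips_bin [([210.0, 179.0], 0.88, [0.497, 0.311, 0.006])]
staples_bin [([204.0, 213.0], 0.76, [0.378, 0.328, 0.008])]
stamp_tray [([243.0, 209.0], 0.82, [0.387, 0.193, 0.007]), ([250.0, 175.0], 0.4, [0.505, 0.168, 0.009])]
roll_tray [([282.0, 183.0], 0.73, [0.479, 0.057, 0.007]), ([243.0, 212.0], 0.61, [0.376, 0.197, 0.006])]
glue_cup [([248.0, 173.0], 0.46, [0.512, 0.175, 0.009])]
```

Run:
```python
from h import *
a=cv2.imread("pics/top0.png")[140:260,170:460]
cv2.imwrite("pics/topc.png",cv2.resize(a,(798,330),interpolation=cv2.INTER_CUBIC))
```

```text
(no output)
```

View pics/topc.png

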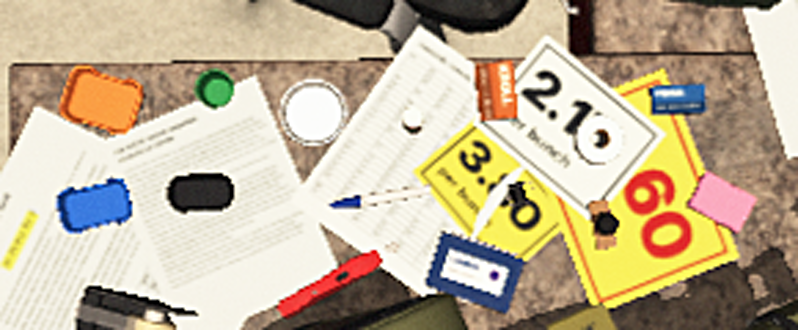

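View pics/scene0.png

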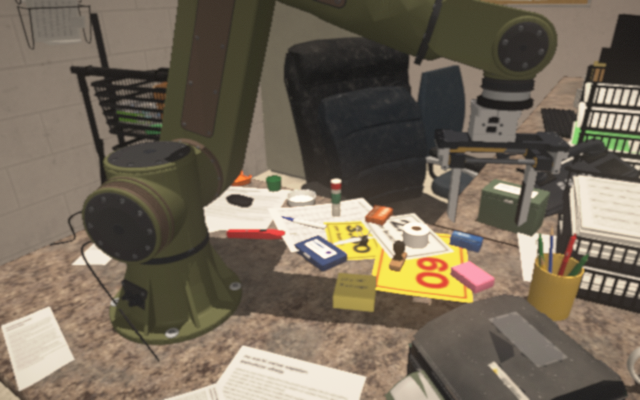

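Run:
```python
from h import *
for n in ["top","scene"]:
    z=np.load(n+"0.npz"); W=cloud(n,z["d"],z["T"])
    w=W[(z["d"]>0)&(W[...,0]>.3)&(W[...,0]<.6)&(abs(W[...,1])<.5)]
    print(n,"table z",np.percentile(w[:,2],[5,25,50,75]).round(4))
    x,y,h=W[...,0],W[...,1],W[...,2]
    m=((z["d"]>0)&(h>.012)&(h<.13)&(x>.28)&(x<.65)&(abs(y)<.55)).astype(np.uint8)
    c,L,s,_=cv2.connectedComponentsWithStats(m,connectivity=4)
    for i in range(1,c):
        if s[i,4]<12: continue
        P=W[L==i]; top=np.percentile(P[:,2],90); Q=P[P[:,2]>top-.006]
        r=cv2.minAreaRect((Q[:,:2]*1000).astype(np.float32))
        print(s[i].tolist(),"z",top.round(3),"rect",np.round(r[0],0),np.round(r[1],0),round(r[2]),"rgb",np.median(z["im"][L==i],0))
```

```text
top table z [-0.0039  0.0017  0.0185  1.1436]
[412, 126, 46, 18, 632] z 0.094 rect [ 635. -469.] [137.  42.] 83 rgb [117. 125.  92.]
[342, 162, 16, 22, 295] z 0.025 rect [ 507. -179.] [71. 50.] 4 rgb [235. 117.  58.]
[191, 164, 14, 21, 71] z 0.026 rect [513. 355.] [18. 68.] 74 rgb [205. 101.  40.]
[241, 165, 14, 15, 71] z 0.041 rect [514. 174.] [42. 47.] 38 rgb [27. 90. 43.]
[215, 169, 7, 19, 33] z 0.025 rect [496. 274.] [59. 17.] 0 rgb [245. 123.  47.]
[271, 169, 24, 24, 106] z 0.025 rect [482.  54.] [82. 77.] 4 rgb [206.5 197.  179.5]
[406, 171, 20, 11, 206] z 0.026 rect [ 492. -409.] [67. 35.] 89 rgb [ 52.  103.  152.5]
[316, 179, 8, 10, 65] z 0.103 rect [466. -73.] [23. 23.] 89 rgb [252. 252. 243.]
[378, 182, 19, 18, 235] z 0.043 rect [ 442. -308.] [57. 57.] 26 rgb [253. 253. 249.]
[275, 199, 23, 27, 240] z 0.02 rect [375.  32.] [75. 66.] 54 rgb [250. 248. 238.]
[420, 202, 25, 23, 300] z 0.023 rect [ 363. -461.] [72. 50.] 58 rgb [251. 171. 192.]
[232, 203, 19, 3, 30] z 0.02 rect [404. 196.] [59.  7.] 90 rgb [2.  1.5 4. ]
[354, 206, 7, 9, 26] z 0.024 rect [ 375. -198.] [21. 12.] 9
[... 1197 characters left out ...]
85. 50.] 89 rgb [71. 64. 59.]
[365, 205, 28, 18, 319] z 0.022 rect [ 507. -184.] [77. 51.] 6 rgb [198. 117.  72.]
[268, 208, 59, 21, 368] z 0.018 rect [362.  -5.] [168.  95.] 75 rgb [248. 241. 228.]
[389, 223, 41, 46, 879] z 0.05 rect [ 333. -316.] [25. 24.] 77 rgb [187. 164. 145.]
[265, 229, 21, 7, 91] z 0.017 rect [291. -12.] [32. 48.] 43 rgb [236.  81.  75.]
[450, 231, 34, 18, 352] z 0.023 rect [ 492. -415.] [40. 68.] 1 rgb [ 82.5 102.  125. ]
[361, 234, 8, 9, 43] z 0.023 rect [ 375. -214.] [29. 11.] 29 rgb [95. 83. 68.]
[301, 235, 47, 23, 379] z 0.02 rect [ 306. -155.] [119.  51.] 89 rgb [165. 154. 147.]
[451, 261, 44, 28, 645] z 0.021 rect [ 361. -465.] [75. 54.] 60 rgb [251. 160. 177.]
```

```bash
cat >> h.py <<'E'
def plan(x,y,z,yaw):
    "turn (rotvec, tool) then shift cm in tool axes after the turn"
    o=ctrl.get_obs(); A=R.from_euler('xyz',o["eef_rot"]); B=R.from_euler('xyz',[np.pi,0,yaw])
    rv=(A.inv()*B).as_rotvec(); s=B.inv().apply(np.array([x,y,z])-o["ee_pos"])*100
    print("t%.2f"%o["time_s"],"at",o["ee_pos"].round(4),"rot",o["eef_rot"].round(3),"grip %.4f"%o["grip_width"],"F",o["force"].round(1))
    print("turn",rv.round(3),"rows",abs(rv).max()/.186,"| shift cm",s.round(2))
E
python3 - <<'E'
from h import *
print(ctrl.camera_params("wrist"))
plan(.40,-.30,.38,-1.5)
E
```

```text
{'vertical_fov': 70.7997918438052, 'cx': 324.156076036791, 'cy': 197.99995034978986, 'mount': array([[ 9.99999458e-01,  3.16266938e-04,  9.92095753e-04,
        -4.84599098e-04],
       [-5.77270629e-04,  9.61326249e-01,  2.75411528e-01,
        -8.02496158e-02],
       [-8.66624128e-04, -2.75411952e-01,  9.61325910e-01,
        -1.77810687e-01],
       [ 0.00000000e+00,  0.00000000e+00,  0.00000000e+00,
         1.00000000e+00]])}
t1.10 at [ 0.2351 -0.4972  0.2055] rot [-3.142 -0.    -1.129] grip 0.0942 F [-0.6 -0.5  0.2]
turn [-0.    -0.     0.371] rows 1.9946306827785307 | shift cm [-18.5  -17.84 -17.45]
```

```bash
python3 -m inch '[0,0,-3,0,0,0.185,1, 0,0,-3,0,0,0.185,1, -4.6,-4.5,-2.9,0,0,0,1, -4.6,-4.5,-2.9,0,0,0,1, -4.6,-4.5,-2.9,0,0,0,1, -4.6,-4.4,-2.8,0,0,0,1, 0,0,0,0,0,0,1, 0,0,0,0,0,0,1]'
python3 - <<'E'
from h import *
T=wfc("wrist"); im,d=ctrl.camera("wrist"); cv2.imwrite("pics/w1.png",im[...,::-1]); np.savez("w1",im=im,d=d,T=T)
plan(.40,-.30,.38,-1.5)
W=cloud("wrist",d,T); x,y,h=W[...,0],W[...,1],W[...,2]
m=((d>0)&(h>.012)&(h<.13)&(x>.28)&(x<.65)&(abs(y)<.55)).astype(np.uint8)
c,L,s,_=cv2.connectedComponentsWithStats(m,connectivity=4)
for i in range(1,c):
    if s[i,4]<60: continue
    P=W[L==i]; top=np.percentile(P[:,2],90); Q=P[P[:,2]>top-.006]
    r=cv2.minAreaRect((Q[:,:2]*1000).astype(np.float32))
    print(s[i].tolist(),"z",top.round(3),"rect",np.round(r[0],0),np.round(r[1],0),round(r[2]),"rgb",np.median(im[L==i],0))
E
```

```text
time_s: 2.1
ee_pos: [0.3819, -0.3228, 0.3672]
eef_rot: [3.141, 0.0, -1.499]
force: [0.3, 0.0, -0.6]
grip_width: 0.094
t2.15 at [ 0.3816 -0.3232  0.3669] rot [ 3.141e+00  1.000e-03 -1.500e+00] grip 0.0941 F [-0.4 -0.3 -0.2]
turn [0.001 0.001 0.   ] rows 0.004774789390722908 | shift cm [-2.18 -2.   -1.31]
[384, 0, 109, 37, 2916] z 0.091 rect [ 619. -472.] [ 27. 137.] 4 rgb [55.  58.  47.5]
[17, 46, 43, 33, 902] z 0.037 rect [514. 170.] [50. 48.] 66 rgb [37. 75. 44.]
[233, 61, 34, 45, 1290] z 0.02 rect [ 509. -183.] [72. 51.] 6 rgb [215. 119.  72.]
[92, 62, 50, 51, 576] z 0.022 rect [485.  48.] [81. 84.] 4 rgb [172. 162. 146.]
[157, 91, 41, 20, 639] z 0.099 rect [469. -77.] [26. 25.] 4 rgb [118. 104.  92.]
[360, 91, 41, 23, 843] z 0.022 rect [ 495. -414.] [36. 68.] 2 rgb [ 70. 108. 146.]
[303, 110, 34, 35, 821] z 0.039 rect [ 444. -310.] [58. 58.] 4 rgb [240. 241. 232.]
[23, 126, 49, 27, 326] z 0.017 rect [386. 191.] [47. 85.] 4 rgb [44. 43. 41.]
[108, 131, 40, 45, 633] z 0.018 rect [371.  35.] [74. 52.] 52 rgb [238. 233. 220.]
[140, 149, 62, 9, 273] z 0.015 rect [376. -33.] [ 11. 116.] 8 rgb [232. 223. 205.]
[256, 151, 16, 18, 101] z 0.025 rect [ 379. -212.] [23. 26.] 17 rgb [38. 36. 34.]
[375, 156, 46, 41, 986] z 0.02 rect [ 364. -465.] [72. 50.] 61 rgb [239. 157. 172.]
[310, 167, 17, 33, 433] z 0.056 rect [ 338. -314.] [24. 24.] 75 rgb [102.  77.  55.]
[204, 179, 63, 30, 1140] z 0.018 rect [ 306. -154.] [122.  52.] 90 rgb [61. 74. 85.]
[141, 187, 34, 15, 300] z 0.016 rect [289.  -2.] [25. 66.] 22 rgb [223.  67.  66.]
```

View pics/w1.png

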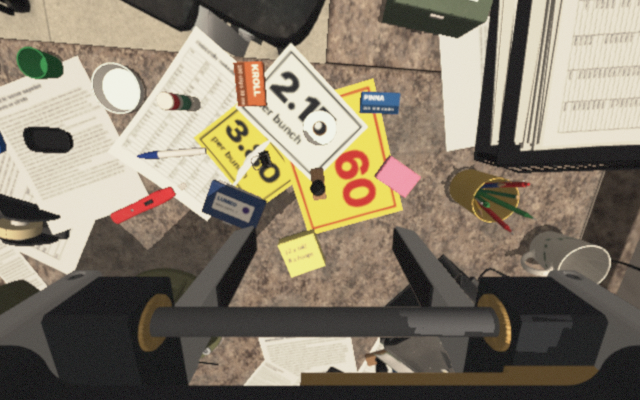

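Run:
```python
from h import *
plan(.468,-.076,.16,-1.5)
```

```text
t2.15 at [ 0.3816 -0.3232  0.3669] rot [ 3.141e+00  1.000e-03 -1.500e+00] grip 0.0941 F [-0.4 -0.3 -0.2]
turn [0.001 0.001 0.   ] rows 0.004774789390722908 | shift cm [-24.05 -10.37  20.69]
```

```bash
python3 -m inch '[-1.7,-0.7,1.5,0,0,0,1, -3.4,-1.5,2.9,0,0,0,1, -3.4,-1.5,2.9,0,0,0,1, -3.4,-1.5,2.9,0,0,0,1, -3.4,-1.5,2.9,0,0,0,1, -3.4,-1.5,2.9,0,0,0,1, -3.4,-1.5,2.9,0,0,0,1, -1.7,-0.7,1.5,0,0,0,1, 0,0,0,0,0,0,1, 0,0,0,0,0,0,1]'
python3 - <<'E'
from h import *
plan(.468,-.076,.055,-1.5)
T=wfc("wrist"); im,d=ctrl.camera("wrist"); 
W=cloud("wrist",d,T); h=W[...,2]
m=(d>0)&(h>.09)&(h<.108)&(abs(W[...,0]-.468)<.04)&(abs(W[...,1]+.076)<.04)
print(m.sum(),W[m].mean(0),W[m].min(0),W[m].max(0))
E
```

```text
time_s: 3.4
ee_pos: [0.4686, -0.0791, 0.1641]
eef_rot: [-3.141, -0.0, -1.5]
force: [0.1, 0.2, 0.1]
grip_width: 0.094
t3.40 at [ 0.4686 -0.0791  0.1641] rot [-3.141 -0.    -1.5  ] grip 0.0940 F [0.1 0.2 0.1]
turn [-0. -0. -0.] rows 0.001827387858377251 | shift cm [-0.31  0.04 10.91]
668 [ 0.4704849  -0.07548352  0.09778232] [ 0.45598496 -0.08821969  0.09009318] [ 0.48258176 -0.06225394  0.10030276]
```

```bash
python3 -m inch '[-0.35,-0.1,2,0,0,0,1, 0,0,3,0,0,0,1, 0,0,3,0,0,0,1, 0,0,2,0,0,0,1, 0,0,0.9,0,0,0,1, 0,0,0,0,0,0,0, 0,0,0,0,0,0,0, 0,0,0,0,0,0,0, 0,0,0,0,0,0,0, 0,0,0,0,0,0,0, 0,0,0,0,0,0,0]' 25
python3 - <<'E'
from h import *
plan(.514,.170,.14,-1.5)
E
```

```text
time_s: 4.82
ee_pos: [0.4695, -0.0742, 0.0547]
eef_rot: [-3.142, 0.0, -1.499]
force: [-0.4, 0.5, 0.9]
grip_width: 0.0376
t4.83 at [ 0.4695 -0.0742  0.0547] rot [-3.142  0.    -1.499] grip 0.0376 F [-0.4  0.5  0.9]
turn [-0.     0.     0.001] rows 0.005479896296649269 | shift cm [-24.05  -6.16  -8.53]
```

```bash
python3 -m inch '[0,0,0,0,0,0,0, 0,0,0,0,0,0,0, 0,0,0,0,0,0,0, 0,0,-1.5,0,0,0,0, 0,0,-3,0,0,0,0, 0,0,-2.5,0,0,0,0, 0,0,-1.5,0,0,0,0, 0,0,0,0,0,0,0]'
python3 - <<'E'
from h import *
plan(.514,.170,.14,-1.5)
E
```

```text
time_s: 5.82
ee_pos: [0.4699, -0.0743, 0.1406]
eef_rot: [-3.14, -0.001, -1.499]
force: [-0.5, 0.5, -0.8]
grip_width: 0.0261
t5.83 at [ 0.4699 -0.0743  0.1406] rot [-3.140e+00 -1.000e-03 -1.499e+00] grip 0.0261 F [-0.5  0.5 -0.8]
turn [-0.002 -0.001  0.001] rows 0.00966298296692416 | shift cm [-24.06  -6.13   0.06]
```

```bash
python3 -m inch '[-2,-0.5,0,0,0,0,0, -4,-1,0,0,0,0,0, -4,-1,0,0,0,0,0, -4,-1,0,0,0,0,0, -4,-1,0,0,0,0,0, -4,-1,0,0,0,0,0, -2.05,-0.6,0,0,0,0,0, 0,0,0,0,0,0,0, 0,0,0,0,0,0,0]'
python3 - <<'E'
from h import *
T=wfc("wrist"); im,d=ctrl.camera("wrist"); cv2.imwrite("pics/w2.png",im[...,::-1]); np.savez("w2",im=im,d=d,T=T)
plan(.514,.170,.061,-1.5)
W=cloud("wrist",d,T); h=W[...,2]
hsv=cv2.cvtColor(im,cv2.COLOR_RGB2HSV)
m=(d>0)&(h>.03)&(h<.045)&(abs(W[...,0]-.514)<.04)&(abs(W[...,1]-.17)<.04)
print(m.sum(),W[m].mean(0),W[m].min(0),W[m].max(0)); print(cv2.minEnclosingCircle(W[m][:,:2].astype(np.float32)))
for l in ["clips_bin","staples_bin","stamp_tray","roll_tray","glue_cup"]:
    for r in ctrl.place_of("wrist",l)[:2]:
        u,v=np.array(r["centre"]);p,f=K("wrist"); ray=T[:3,:3]@[(u-p["cx"])/f,(v-p["cy"])/f,1]; q=T[:3,3]+ray*(-T[2,3]/ray[2])
        print(l,round(r["score"],2),r["centre"],q.round(4))
E
```

```text
time_s: 6.95
ee_pos: [0.5129, 0.169, 0.1393]
eef_rot: [3.141, -0.0, -1.5]
force: [-0.3, -0.1, 0.1]
grip_width: 0.0262
t7.00 at [0.513  0.1689 0.1395] rot [ 3.141 -0.    -1.5  ] grip 0.0260 F [ 0.7 -0.3 -0.7]
turn [ 0. -0. -0.] rows 0.0020955424271740853 | shift cm [-0.1  -0.11  7.85]
338 [0.5178517  0.17144423 0.03618924] [0.49309105 0.14619581 0.03013252] [0.53811441 0.19448112 0.03891176]
((0.5138681530952454, 0.17072108387947083), 0.02466750144958496)
clips_bin 0.76 [197.6, 188.2] [0.5035 0.3156 0.    ]
staples_bin 0.79 [197.4, 285.2] [0.3742 0.3225 0.    ]
stamp_tray 0.91 [300.6, 283.4] [0.3863 0.1903 0.    ]
roll_tray 0.91 [422.2, 216.2] [0.488  0.0499 0.    ]
glue_cup 0.76 [322.9, 186.7] [0.5157 0.1707 0.    ]
```

View pics/w2.png

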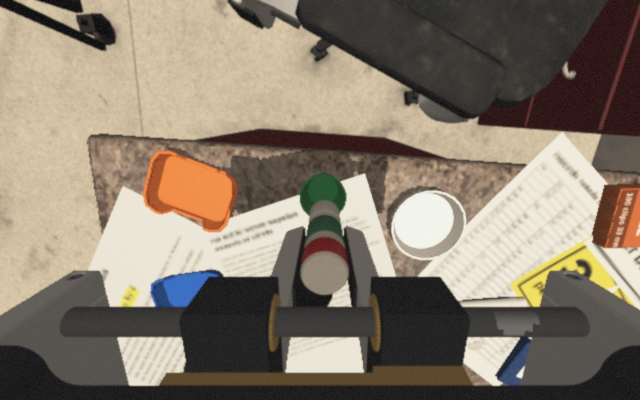

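```bash
python3 -m inch '[-0.15,-0.15,1,0,0,0,0, 0,0,2,0,0,0,0, 0,0,2,0,0,0,0, 0,0,1.5,0,0,0,0, 0,0,0.9,0,0,0,0, 0,0,0.3,0,0,0,0, 0,0,0,0,0,0,0, 0,0,0,0,0,0,0]' && python3 -m inch '[0,0,0,0,0,0,0.6, 0,0,0,0,0,0,0.6, 0,0,0,0,0,0,0.6, 0,0,0,0,0,0,0.6, 0,0,-2,0,0,0,1, 0,0,-4,0,0,0,1, 0,0,-4,0,0,0,1, 0,0,-2,0,0,0,1, 0,0,0,0,0,0,1]'
python3 - <<'E'
from h import *
T=wfc("wrist"); im,d=ctrl.camera("wrist"); np.savez("w3",im=im,d=d,T=T)
W=cloud("wrist",d,T); h=W[...,2]
m=(d>0)&(h>.09)&(h<.125)&(abs(W[...,0]-.514)<.04)&(abs(W[...,1]-.17)<.04)
print(m.sum(),np.median(W[m],0),W[m].min(0),W[m].max(0)); print(cv2.minEnclosingCircle(W[m][:,:2].astype(np.float32)))
plan(.508,-.183,.16,-1.466)
E
```

```text
time_s: 8.25
ee_pos: [0.5148, 0.1717, 0.0632]
eef_rot: [-3.141, 0.0, -1.499]
force: [0.2, -0.3, -0.0]
grip_width: 0.0259
time_s: 9.38
ee_pos: [0.515, 0.1718, 0.1838]
eef_rot: [-3.139, 0.0, -1.499]
force: [0.2, 0.3, -0.5]
grip_width: 0.094
643 [0.51644206 0.17161463 0.10405438] [0.50148372 0.15830677 0.09062188] [0.52777933 0.18468783 0.10591304]
((0.5145124197006226, 0.1712808609008789), 0.013523612171411514)
t9.43 at [0.5145 0.1716 0.1824] rot [-3.141  0.    -1.499] grip 0.0941 F [0.5 0.7 0.5]
turn [-0.     0.    -0.033] rows 0.17707272262869278 | shift cm [35.2   4.35  2.24]
```

```bash
python3 -m inch '[2.2,0.3,0,0,0,-0.033,1, 4.4,0.5,0,0,0,0,1, 4.4,0.5,0.3,0,0,0,1, 4.4,0.5,0.4,0,0,0,1, 4.4,0.6,0.4,0,0,0,1, 4.4,0.6,0.4,0,0,0,1, 4.4,0.6,0.4,0,0,0,1, 4.4,0.5,0.3,0,0,0,1, 2.2,0.3,0,0,0,0,1, 0,0,0,0,0,0,1, 0,0,0,0,0,0,1]'
cat >> h.py <<'E'
def rect(cx,cy,z0,z1,r=.06,save=None):
    T=wfc("wrist"); im,d=ctrl.camera("wrist"); W=cloud("wrist",d,T); h=W[...,2]
    if save: cv2.imwrite(f"pics/{save}.png",im[...,::-1])
    m=((d>0)&(h>z0)&(h<z1)&(np.hypot(W[...,0]-cx,W[...,1]-cy)<r)).astype(np.uint8)
    c,L,s,_=cv2.connectedComponentsWithStats(m,connectivity=4); i=1+s[1:,4].argmax()
    P=W[L==i]; q=cv2.minAreaRect((P[:,:2]*1000).astype(np.float32))
    print("n",len(P),"z",np.median(P[:,2]).round(4),"rect",np.round(q[0],1),np.round(q[1],1),round(q[2],1),"rgb",np.median(im[L==i],0))
    return W,im,d
E
python3 - <<'E'
from h import *
rect(.508,-.183,.014,.03,save="w4")
plan(.508,-.183,.008,-1.466)
E
```

```text
time_s: 10.8
ee_pos: [0.5065, -0.1823, 0.1598]
eef_rot: [3.14, 0.001, -1.466]
force: [-0.1, 0.5, -0.2]
grip_width: 0.0939
n 2556 z 0.0187 rect [ 509.  -182.4] [71.7 49.9] 6.1 rgb [117.  65.  42.]
t10.85 at [ 0.5067 -0.1821  0.1601] rot [ 3.141e+00  1.000e-03 -1.465e+00] grip 0.0939 F [-0.1  0.3  0.6]
turn [0.001 0.001 0.001] rows 0.004340830058544225 | shift cm [ 0.1  -0.12 15.21]
```

View pics/w4.png

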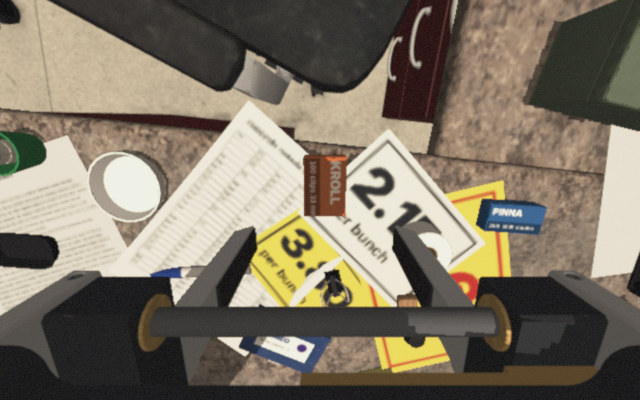

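```bash
python3 -m inch '[0.1,-0.2,1.5,0,0,0,0.75, 0,0,3,0,0,0,0.75, 0,0,3.5,0,0,0,0.75, 0,0,3,0,0,0,0.75, 0,0,2.5,0,0,0,0.75, 0,0,1.2,0,0,0,0.75, 0,0,0.5,0,0,0,0.75, 0,0,0,0,0,0,0, 0,0,0,0,0,0,0, 0,0,0,0,0,0,0, 0,0,0,0,0,0,0, 0,0,0,0,0,0,0]' 25
python3 - <<'E'
from h import *
plan(.503,.315,.10,0)
E
```

```text
time_s: 12.35
ee_pos: [0.5093, -0.1839, 0.0094]
eef_rot: [-3.141, -0.001, -1.466]
force: [-0.4, 0.5, 6.7]
grip_width: 0.0496
t12.35 at [ 0.5093 -0.1839  0.0094] rot [-3.141e+00 -1.000e-03 -1.466e+00] grip 0.0496 F [-0.4  0.5  6.7]
turn [-0.000e+00 -1.000e-03 -1.466e+00] rows 7.881888519574438 | shift cm [ -0.63 -49.89  -9.06]
```

```bash
python3 -m inch '[0,0,0,0,0,0,0, 0,0,-1.5,0,0,0,0, 0,0,-3,0,0,0,0, 0,0,-3,0,0,0,0, 0,0,-1.5,0,0,0,0, 0,0,0,0,0,0,0]'
python3 - <<'E'
from h import *
plan(.503,.315,.10,0)
for n in ["w1","w2","w3"]:
    z=np.load(n+".npz"); W=cloud("wrist",z["d"],z["T"]); hs=cv2.cvtColor(z["im"],cv2.COLOR_RGB2HSV)
    H,S,V=[hs[...,i].astype(int) for i in range(3)]
    for nm,c,cm in [("clips",(.503,.315),(H<15)&(S>150)),("staples",(.374,.3225),(H>100)&(H<125)&(S>130)),("stamp",(.386,.190),V<80),("roll",(.487,.049),V>0)]:
        for lo,hi in [(.003,.03),(.013,.03)]:
            m=cm&(z["d"]>0)&(W[...,2]>lo)&(W[...,2]<hi)&(np.hypot(W[...,0]-c[0],W[...,1]-c[1])<.065)
            if nm=="roll": m&=(W[...,2]>.013)
            P=(W[m][:,:2]*1000).astype(np.float32)
            if len(P)>20:
                q=cv2.minAreaRect(P); print(n,nm,lo,len(P),np.round(q[0],1),np.round(q[1],1),round(q[2],1))
E
```

```text
time_s: 13.1
ee_pos: [0.5092, -0.1839, 0.0994]
eef_rot: [-3.14, -0.001, -1.466]
force: [-1.0, -0.8, -0.3]
grip_width: 0.0498
t13.10 at [ 0.5092 -0.1839  0.0994] rot [-3.140e+00 -1.000e-03 -1.466e+00] grip 0.0498 F [-1.  -0.8 -0.3]
turn [-1.000e-03 -2.000e-03 -1.466e+00] rows 7.881592374309645 | shift cm [ -0.62 -49.89  -0.06]
w1 staples 0.003 57 [372.5 279.2] [28.8  8. ] 9.5
w1 staples 0.013 25 [366.2 277.5] [ 4.8 16.2] 88.6
w1 stamp 0.003 1002 [385.1 190.4] [45.5 84.6] 3.6
w1 stamp 0.013 235 [385.1 190.4] [45.5 84.6] 3.6
w1 roll 0.003 538 [485.2  48.3] [81.5 83.6] 4.1
w1 roll 0.013 538 [485.2  48.3] [81.5 83.6] 4.1
w2 clips 0.003 5033 [504.2 315.3] [96.3 73. ] 72.0
w2 clips 0.013 968 [504.2 315.3] [96.3 73. ] 72.0
w2 staples 0.003 1401 [375.2 325.7] [51.  87.9] 13.6
w2 staples 0.013 254 [390.2 333. ] [32.1 91.2] 32.6
w2 stamp 0.003 431 [376.8 170.8] [39.1 26.8] 85.6
w2 stamp 0.013 71 [369.5 168.6] [12.6 44.7] 26.7
w2 roll 0.003 1049 [484.7  49.1] [82.6 83. ] 5.4
w2 roll 0.013 1049 [484.7  49.1] [82.6 83. ] 5.4
w3 clips 0.003 3830 [504.2 315.2] [95.9 73.3] 71.7
w3 clips 0.013 716 [504.2 315.2] [95.9 73.3] 71.7
w3 staples 0.003 701 [373.2 324.5] [48.5 90.4] 8.2
w3 staples 0.013 191 [373.2 324.5] [48.5 90.4] 8.2
w3 stamp 0.003 1616 [385.4 191.7] [49.1 80.8] 1.3
w3 stamp 0.013 385 [385.4 191.7] [49.1 80.8] 1.3
w3 roll 0.003 613 [488.2  48.3] [83.7 76. ] 77.8
w3 roll 0.013 613 [488.2  48.3] [83.7 76. ] 77.8
```

```bash
python3 -m inch '[0,0,-1,0,0,-0.1646,0, 0,0,-1,0,0,-0.1646,0, 0,0,-1,0,0,-0.1646,0, 0,0,-1,0,0,-0.1646,0, 0,0,-1,0,0,-0.1646,0, 0,0,-1,0,0,-0.1646,0, 0,0,-1,0,0,-0.1646,0, 0,0,0,0,0,0,0]'
python3 - <<'E'
from h import *
plan(.504,.315,.17,-0.314)
E
```

```text
time_s: 14.1
ee_pos: [0.5088, -0.1838, 0.168]
eef_rot: [-3.142, 0.001, -0.315]
force: [-0.1, 0.7, -0.8]
grip_width: 0.05
t14.10 at [ 0.5088 -0.1838  0.168 ] rot [-3.142e+00  1.000e-03 -3.150e-01] grip 0.0500 F [-0.1  0.7 -0.8]
turn [-0.     0.001 -0.001] rows 0.004422132133546441 | shift cm [-15.86 -47.29  -0.2 ]
```

```bash
python3 -m inch '[-0.66,-1.97,-0.2,0,0,0,0, -1.32,-3.94,0,0,0,0,0, -1.32,-3.94,0,0,0,0,0, -1.32,-3.94,0,0,0,0,0, -1.32,-3.94,0,0,0,0,0, -1.32,-3.94,0,0,0,0,0, -1.32,-3.94,0,0,0,0,0, -1.32,-3.94,0,0,0,0,0, -1.32,-3.94,0,0,0,0,0, -1.32,-3.94,0,0,0,0,0, -1.32,-3.94,0,0,0,0,0, -1.32,-3.94,0,0,0,0,0, -0.66,-1.97,0,0,0,0,0, 0,0,0,0,0,0,0, 0,0,0,0,0,0,0]'
python3 - <<'E'
from h import *
T=wfc("wrist");im,d=ctrl.camera("wrist"); cv2.imwrite("pics/w5.png",im[...,::-1])
plan(.504,.315,.06,-0.314)
E
```

```text
time_s: 15.98
ee_pos: [0.5042, 0.3139, 0.1705]
eef_rot: [3.141, 0.0, -0.315]
force: [0.7, 0.2, -0.7]
grip_width: 0.0497
t16.02 at [0.5043 0.3137 0.1706] rot [ 3.141  0.    -0.315] grip 0.0499 F [ 0.8 -1.  -0.5]
turn [ 0.     0.    -0.001] rows 0.007204226890829507 | shift cm [-0.07 -0.11 11.06]
```

View pics/w5.png

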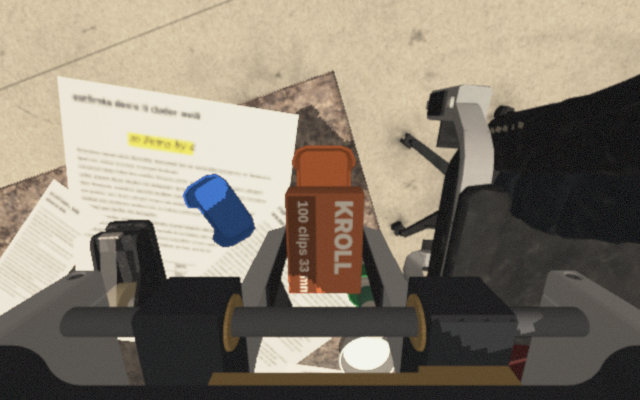

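```bash
python3 -m inch '[-0.05,-0.1,1.5,0,0,0,0, 0,0,3,0,0,0,0, 0,0,3.5,0,0,0,0, 0,0,3,0,0,0,0, 0,0,2,0,0,0,0, 0,0,1.2,0,0,0,0, 0,0,0.6,0,0,0,0, 0,0,0.4,0,0,0,0, 0,0,0.2,0,0,0,0, 0,0,0,0,0,0,0, 0,0,0,0,0,0,0]'
```

```text
time_s: 17.4
ee_pos: [0.5042, 0.316, 0.017]
eef_rot: [-3.141, -0.0, -0.314]
force: [-0.4, -0.3, -1.5]
grip_width: 0.05
```

```bash
python3 -m inch '[0,0,0,0,0,0,0.68, 0,0,0,0,0,0,0.68, 0,0,0,0,0,0,0.68, 0,0,-2,0,0,0,0.68, 0,0,-4,0,0,0,0.7, 0,0,-5,0,0,0,1, 0,0,-4,0,0,0,1, 0,0,-2,0,0,0,1, 0,0,0,0,0,0,1]'
python3 - <<'E'
from h import *
rect(.504,.315,.0235,.035,save="w6")
plan(.487,-.38,.18,0.035)
E
```

```text
time_s: 18.52
ee_pos: [0.5045, 0.3162, 0.1893]
eef_rot: [-3.139, -0.003, -0.314]
force: [0.3, 0.6, -0.5]
grip_width: 0.0937
n 2116 z 0.0248 rect [504.4 316. ] [72.2 49.7] 71.9 rgb [124.  69.  44.]
t18.57 at [0.504  0.3159 0.1875] rot [-3.141e+00 -1.000e-03 -3.140e-01] grip 0.0938 F [-0.1  0.3 -0.7]
turn [-0.001 -0.001 -0.349] rows 1.8752775633236098 | shift cm [-4.14 69.49  0.75]
```

```bash
python3 -m inch '[0,0,0,0,0,-0.175,1, 0,0.8,0,0,0,-0.174,1, -0.2,3,0,0,0,0,1, -0.2,5,0,0,0,0,1, -0.25,5,0,0,0,0,1, -0.25,5,0,0,0,0,1, -0.25,5,0,0,0,0,1, -0.25,5,0,0,0,0,1, -0.25,5,0,0,0,0,1, -0.25,5,0,0,0,0,1, -0.25,5,0,0,0,0,1, -0.25,5,0,0,0,0,1, -0.25,5,0,0,0,0,1, -0.25,5,0,0,0,0,1, -0.25,5,0,0,0,0,1, -0.25,5,0,0,0,0,1, -0.2,3,0,0,0,0,1, -0.2,1,0,0,0,0,1, 0,0,0,0,0,0,1, 0,0,0,0,0,0,1]'
python3 - <<'E'
from h import *
rect(.494,-.413,.014,.03,.05)
plan(.494,-.413,.008,0.035)
E
```

```text
time_s: 21.08
ee_pos: [0.4906, -0.4117, 0.1867]
eef_rot: [-3.141, 0.0, 0.036]
force: [-0.9, -0.4, -0.8]
grip_width: 0.094
n 1537 z 0.0208 rect [ 494.3 -412.3] [36.  67.8] 1.8 rgb [47. 62. 81.]
t21.12 at [ 0.4906 -0.4118  0.1868] rot [-3.142 -0.     0.036] grip 0.0938 F [ 0.3 -1.4 -0. ]
turn [-0.    -0.     0.001] rows 0.007173574661016605 | shift cm [ 0.33  0.13 17.88]
```

```bash
python3 -m inch '[0.35,0.05,1.5,0,0,0,0.6, 0,0,3.5,0,0,0,0.6, 0,0,4,0,0,0,0.6, 0,0,4,0,0,0,0.6, 0,0,2.8,0,0,0,0.6, 0,0,1.4,0,0,0,0.6, 0,0,0.6,0,0,0,0.6, 0,0,0,0,0,0,0.6, 0,0,0,0,0,0,0, 0,0,0,0,0,0,0, 0,0,0,0,0,0,0, 0,0,0,0,0,0,0, 0,0,0,0,0,0,0]' && python3 -m inch '[0,0,0,0,0,0,0, 0,0,-1.5,0,0,0,0, 0,0,-3.5,0,0,0,0, 0,0,-4,0,0,0,0, 0,0,-4,0,0,0,0, 0,0,-2,0,0,0,0, 0,0,0,0,0,0,0]'
python3 - <<'E'
from h import *
plan(.374,.324,.16,0.143)
E
```

```text
time_s: 22.75
ee_pos: [0.494, -0.4135, 0.0092]
eef_rot: [3.141, -0.001, 0.035]
force: [-0.9, 0.8, 5.7]
grip_width: 0.0357
time_s: 23.62
ee_pos: [0.4942, -0.4136, 0.1607]
eef_rot: [3.139, -0.002, 0.035]
force: [-0.1, 0.3, -2.1]
grip_width: 0.0352
t23.62 at [ 0.4942 -0.4136  0.1607] rot [ 3.139e+00 -2.000e-03  3.500e-02] grip 0.0352 F [-0.1  0.3 -2.1]
turn [ 0.002 -0.002 -0.108] rows 0.5792287695556393 | shift cm [-1.380e+00 -7.472e+01  7.000e-02]
```

```bash
python3 -m inch '[0,0,0,0,0,-0.108,0, -0.1,-2.5,0,0,0,0,0, -0.13,-4.95,0,0,0,0,0, -0.13,-4.95,0,0,0,0,0, -0.13,-4.95,0,0,0,0,0, -0.13,-4.95,0,0,0,0,0, -0.13,-4.95,0,0,0,0,0, -0.13,-4.95,0,0,0,0,0, -0.13,-4.95,0,0,0,0,0, -0.13,-4.95,0,0,0,0,0, -0.13,-4.95,0,0,0,0,0, -0.13,-4.95,0,0,0,0,0, -0.13,-4.95,0,0,0,0,0, -0.13,-4.95,0,0,0,0,0, -0.1,-2.5,0,0,0,0,0, 0,0,0,0,0,0,0, 0,0,0,0,0,0,0]'
python3 - <<'E'
from h import *
T=wfc("wrist");im,d=ctrl.camera("wrist"); cv2.imwrite("pics/w7.png",im[...,::-1])
np.savez("w7",im=im,d=d,T=T); W=cloud("wrist",d,T); hs=cv2.cvtColor(im,cv2.COLOR_RGB2HSV)
m=(hs[...,0]>100)&(hs[...,0]<125)&(hs[...,1]>130)&(d>0)&(W[...,2]>.004)&(W[...,2]<.03)&(np.hypot(W[...,0]-.374,W[...,1]-.324)<.07)
q=cv2.minAreaRect((W[m][:,:2]*1000).astype(np.float32)); print(m.sum(),q)
plan(.374,.324,.16,np.radians(q[2]))
E
```

```text
time_s: 25.75
ee_pos: [0.3843, 0.2209, 0.1581]
eef_rot: [3.141, 0.001, 0.143]
force: [-1.0, 0.6, 0.0]
grip_width: 0.0355
3442 ((371.01910400390625, 324.5902404785156), (57.857059478759766, 89.43167114257812), 12.782204627990723)
t25.80 at [0.3845 0.2207 0.1583] rot [3.141e+00 1.000e-03 1.420e-01] grip 0.0355 F [ 1.  -1.2 -0.2]
turn [ 0.     0.001 -0.081] rows 0.43401035098449614 | shift cm [  1.26 -10.31  -0.17]
```

View pics/w7.png

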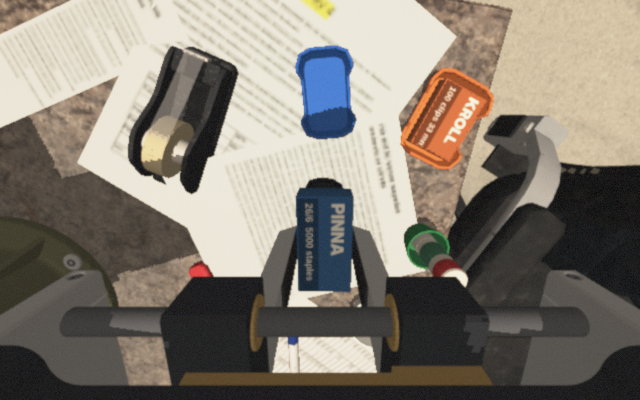

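Run:
```python
from h import *
z=np.load("w7.npz"); W=cloud("wrist",z["d"],z["T"])[40:200,120:250]; P=W[W[...,2]>.03]; print(P.min(0),P.max(0))
Q=P[P[:,2]>.05]; print(len(Q), Q.min(0) if len(Q) else 0,Q.max(0) if len(Q) else 0)
plan(.3715,.3245,.016,.22)
```

```text
[0.18211553 0.19835328 0.03000035] [0.37245866 0.34644704 0.33590763]
4118 [0.18590361 0.21292325 0.05000433] [0.37245866 0.31991282 0.33590763]
t25.80 at [0.3845 0.2207 0.1583] rot [3.141e+00 1.000e-03 1.420e-01] grip 0.0355 F [ 1.  -1.2 -0.2]
turn [ 0.     0.001 -0.078] rows 0.417389080676237 | shift cm [  1.   -10.41  14.23]
```

Run:
```python
from h import *
z=np.load("w7.npz"); W=cloud("wrist",z["d"],z["T"])[40:185,125:245]; m=(W[...,2]>.012)&(W[...,2]<.15)&(W[...,1]>.25); P=W[m]; print(len(P),np.percentile(P,[1,50,99],axis=0).round(3))
Q=P[P[:,0]>.27];print(len(Q),Q[:,2].max() if len(Q) else 0)
```

```text
6343 [[0.196 0.251 0.014]
 [0.233 0.292 0.046]
 [0.269 0.343 0.073]]
13 0.030605350112664687
```

```bash
python3 -m inch '[0,0,0,0,0,-0.078,0, 0.3,-2.6,0,0,0,0,0, 0.3,-3.9,0,0,0,0,0, 0.3,-2.6,0,0,0,0,0, 0.1,-1.3,1,0,0,0,0, 0,0,3,0,0,0,0, 0,0,3,0,0,0,0, 0,0,3,0,0,0,0, 0,0,2,0,0,0,0, 0,0,1.2,0,0,0,0, 0,0,0.6,0,0,0,0, 0,0,0.2,0,0,0,0, 0,0,0.15,0,0,0,0, 0,0,0,0,0,0,0, 0,0,0,0,0,0,0]'
python3 - <<'E'
from h import *
plan(.3715,.3245,.016,.22)
E
```

```text
time_s: 27.68
ee_pos: [0.3715, 0.3254, 0.0174]
eef_rot: [-3.141, -0.0, 0.221]
force: [-0.0, 0.2, -0.5]
grip_width: 0.0356
t27.68 at [0.3715 0.3254 0.0174] rot [-3.141 -0.     0.221] grip 0.0356 F [-0.   0.2 -0.5]
turn [-0.    -0.     0.001] rows 0.006615690725089329 | shift cm [-0.02  0.09  0.14]
```

```bash
python3 -m inch '[0,0,0,0,0,0,0.56, 0,0,0,0,0,0,0.56, 0,0,0,0,0,0,0.56, 0,0,-2,0,0,0,0.56, 0,0,-4,0,0,0,0.6, 0,0,-4,0,0,0,1, 0,0,-4,0,0,0,1, 0,0,-2,0,0,0,1, 0,0,0,0,0,0,1]'
python3 - <<'E'
from h import *
rect(.3715,.3245,.0235,.035,save="w8")
plan(.444,-.311,.16,.22)
E
```

```text
time_s: 28.8
ee_pos: [0.3718, 0.3256, 0.1782]
eef_rot: [-3.141, -0.002, 0.221]
force: [0.8, -0.2, -0.2]
grip_width: 0.0926
n 1636 z 0.0268 rect [371.5 327. ] [36.  67.1] 12.1 rgb [40. 62. 85.]
t28.85 at [0.3714 0.3252 0.1769] rot [-3.141 -0.     0.221] grip 0.0931 F [ 0.2  0.2 -0.9]
turn [-0.    -0.     0.001] rows 0.006638790713460046 | shift cm [-6.8  63.68  1.69]
```

```bash
python3 -m inch '[-0.26,2.45,0,0,0,0,1, -0.52,4.9,0,0,0,0,1, -0.52,4.9,0,0,0,0,1, -0.52,4.9,0,0,0,0,1, -0.52,4.9,0,0,0,0,1, -0.52,4.9,0,0,0,0,1, -0.52,4.9,0,0,0,0,1, -0.52,4.9,0,0,0,0,1, -0.52,4.9,0,0,0,0,1, -0.52,4.9,0,0,0,0,1, -0.52,4.9,0,0,0,0,1, -0.52,4.9,0,0,0,0,1, -0.52,4.9,0,0,0,0,1, -0.26,2.45,0,0,0,0,1, 0,0,0,0,0,0,1, 0,0,0,0,0,0,1]'
python3 - <<'E'
from h import *
W,im,d=rect(.444,-.311,.03,.05,.06,save="w9")
h=W[...,2];m=(d>0)&(h>.010)&(h<.022)&(np.hypot(W[...,0]-.337,W[...,1]+.313)<.045)
print("stampbase",m.sum(),cv2.minAreaRect((W[m][:,:2]*1000).astype(np.float32)))
m=(d>0)&(h>.045)&(h<.065)&(np.hypot(W[...,0]-.337,W[...,1]+.313)<.045)
print("knob",m.sum(),cv2.minEnclosingCircle((W[m][:,:2]*1000).astype(np.float32)))
plan(.444,-.310,.021,.22)
E
```

```text
time_s: 30.85
ee_pos: [0.4449, -0.3101, 0.1762]
eef_rot: [-3.14, 0.001, 0.221]
force: [-0.1, 0.2, -0.1]
grip_width: 0.0941
n 1806 z 0.0384 rect [ 443.5 -308.3] [59.2 59. ] 10.8 rgb [150. 140. 127.]
stampbase 688 ((337.6805725097656, -312.6432189941406), (61.81216812133789, 26.440288543701172), 10.127324104309082)
knob 525 ((337.64971923828125, -312.69598388671875), 14.4144287109375)
t30.90 at [ 0.4451 -0.31    0.1766] rot [-3.141e+00  1.000e-03  2.220e-01] grip 0.0938 F [-0.6  0.2 -0.2]
turn [-0.001  0.001  0.002] rows 0.0107116772816781 | shift cm [-0.11 -0.02 15.56]
```

View pics/w9.png

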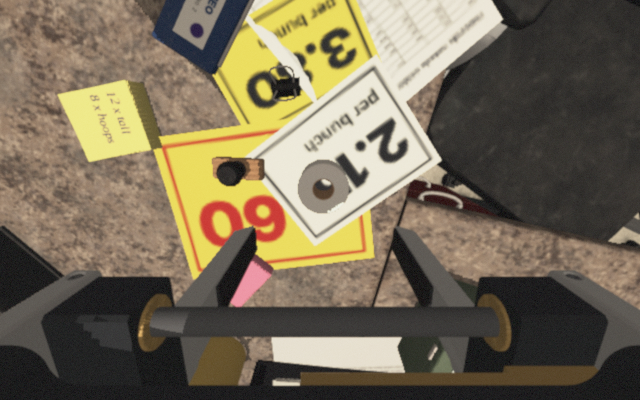

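```bash
python3 -m inch '[-0.12,-0.18,1.5,0,0,0,0.88, 0,0,3.5,0,0,0,0.88, 0,0,3.5,0,0,0,0.88, 0,0,3.5,0,0,0,0.88, 0,0,2,0,0,0,0.88, 0,0,1.1,0,0,0,0.88, 0,0,0.4,0,0,0,0.88, 0,0,0,0,0,0,0, 0,0,0,0,0,0,0, 0,0,0,0,0,0,0, 0,0,0,0,0,0,0, 0,0,0,0,0,0,0]' 25 && python3 -m inch '[0,0,0,0,0,0,0, 0,0,-1.5,0,0,0,0, 0,0,-3.5,0,0,0,0, 0,0,-3.5,0,0,0,0, 0,0,-1.5,0,0,0,0, 0,0,0,0,0,0,0]'
python3 - <<'E'
from h import *
plan(.486,.049,.12,.22)
E
```

```text
time_s: 32.4
ee_pos: [0.4439, -0.3097, 0.0227]
eef_rot: [3.141, -0.001, 0.221]
force: [-1.3, 0.5, 5.5]
grip_width: 0.0596
time_s: 33.15
ee_pos: [0.4438, -0.3097, 0.1227]
eef_rot: [3.141, -0.001, 0.221]
force: [0.6, 0.1, -1.3]
grip_width: 0.0592
t33.15 at [ 0.4438 -0.3097  0.1227] rot [ 3.141e+00 -1.000e-03  2.210e-01] grip 0.0592 F [ 0.6  0.1 -1.3]
turn [ 0.001 -0.001  0.001] rows 0.0064334397580736585 | shift cm [ 11.94 -34.08   0.27]
```

```bash
python3 -m inch '[0.9,-2.5,0,0,0,0,0, 1.75,-5,0,0,0,0,0, 1.75,-5,0,0,0,0,0, 1.75,-5,0,0,0,0,0, 1.75,-5,0,0,0,0,0, 0.9,-2.5,0,0,0,0,0, 0,0,0,0,0,0,0, 0,0,0,0,0,0,0]'
python3 - <<'E'
from h import *
W,im,d=rect(.486,.049,.015,.03,.055,save="w10")
h=W[...,2]; m=(d>0)&(h>.015)&(h<.03)&(np.hypot(W[...,0]-.486,W[...,1]-.049)<.055)
print(cv2.minEnclosingCircle((W[m][:,:2]*1000).astype(np.float32)))
m=(d>0)&(h>.002)&(h<.03)&(np.hypot(W[...,0]-.386,W[...,1]-.191)<.065)&(im.max(-1)<70)
print("stamp tray",m.sum(),cv2.minAreaRect((W[m][:,:2]*1000).astype(np.float32)))
plan(.486,.049,.0287,.22)
E
```

```text
time_s: 34.15
ee_pos: [0.4742, -0.0469, 0.1213]
eef_rot: [-3.141, 0.001, 0.221]
force: [-0.1, -0.3, -0.9]
grip_width: 0.0598
n 1411 z 0.0205 rect [483.8  49.9] [82.8 82.9] 13.7 rgb [161. 151. 136.]
((483.9046325683594, 50.27332305908203), 41.94485092163086)
stamp tray 0 ((0.0, 0.0), (0.0, 0.0), 0.0)
t34.20 at [ 0.4743 -0.0471  0.1215] rot [-3.141e+00  1.000e-03  2.200e-01] grip 0.0597 F [-0.7  0.8 -1.1]
turn [-0.     0.001  0.   ] rows 0.005479622387090303 | shift cm [ 3.24 -9.13  9.28]
```

View pics/w10.png

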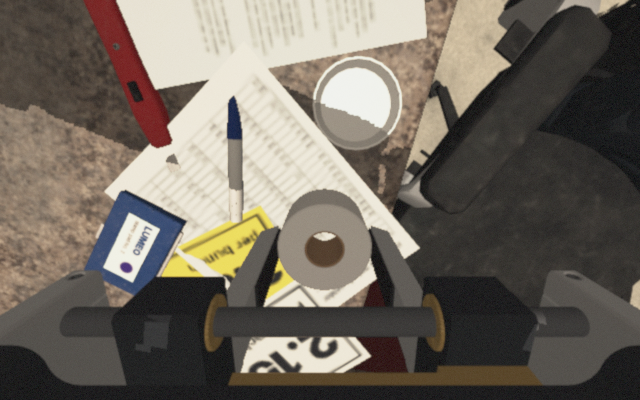

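```bash
python3 -m inch '[0.5,-1.55,0,0,0,0,0, 1.03,-3.1,0,0,0,0,0, 1.03,-3.1,0,0,0,0,0, 0.5,-1.52,0,0,0,0,0, 0,0,1.5,0,0,0,0, 0,0,3,0,0,0,0, 0,0,2.5,0,0,0,0, 0,0,1.2,0,0,0,0, 0,0,0.6,0,0,0,0, 0,0,0.35,0,0,0,0, 0,0,0.1,0,0,0,0, 0,0,0,0,0,0,0, 0,0,0,0,0,0,0]'
python3 - <<'E'
from h import *
plan(.484,.050,.0287,.22)
E
```

```text
time_s: 35.83
ee_pos: [0.4843, 0.0509, 0.0299]
eef_rot: [3.142, -0.001, 0.221]
force: [0.5, 0.6, -1.2]
grip_width: 0.0594
t35.83 at [0.4843 0.0509 0.0299] rot [ 3.142e+00 -1.000e-03  2.210e-01] grip 0.0594 F [ 0.5  0.6 -1.2]
turn [ 0.    -0.001  0.001] rows 0.006851556724444279 | shift cm [-0.05  0.08  0.12]
```

```bash
python3 -m inch '[0,0,0.1,0,0,0,0, 0,0,0,0,0,0,0, 0,0,0,0,0,0,0.85, 0,0,0,0,0,0,0.85, 0,0,0,0,0,0,0.85, 0,0,-2,0,0,0,0.85, 0,0,-4,0,0,0,1, 0,0,-4,0,0,0,1, 0,0,-3,0,0,0,1, 0,0,-1,0,0,0,1, 0,0,0,0,0,0,1]'
python3 - <<'E'
from h import *
W,im,d=rect(.484,.05,.035,.06,.055)
h=W[...,2];m=(d>0)&(h>.035)&(h<.06)&(np.hypot(W[...,0]-.484,W[...,1]-.05)<.05)
print(cv2.minEnclosingCircle((W[m][:,:2]*1000).astype(np.float32)))
plan(.3376,-.3127,.16,-1.394)
E
```

```text
time_s: 37.2
ee_pos: [0.4841, 0.0508, 0.1683]
eef_rot: [3.142, -0.0, 0.221]
force: [0.6, 0.1, -0.8]
grip_width: 0.0944
n 1981 z 0.0444 rect [484.4  52.3] [59.1 59.6] 59.1 rgb [155. 145. 131.]
((484.0760803222656, 51.771907806396484), 30.22854232788086)
t37.25 at [0.4838 0.0508 0.1676] rot [-3.141e+00  1.000e-03  2.210e-01] grip 0.0939 F [ 0.7  0.7 -1.4]
turn [1.000e-03 1.000e-03 1.615e+00] rows 8.683740290904904 | shift cm [33.21 20.78  0.76]
```

```bash
python3 -m inch '[0,0,0,0,0,0.1794,1, 0,0,0,0,0,0.1794,1, 0,0,0,0,0,0.1794,1, 0,0,0,0,0,0.1794,1, 0,0,0,0,0,0.1794,1, 0,0,0,0,0,0.1794,1, 0,0,0,0,0,0.1794,1, 0,0,0,0,0,0.1794,1, 0,0,0,0,0,0.1794,1, 2.1,1.3,0,0,0,0,1, 4.15,2.6,0,0,0,0,1, 4.15,2.6,0.2,0,0,0,1, 4.15,2.6,0.2,0,0,0,1, 4.15,2.6,0.2,0,0,0,1, 4.15,2.6,0.2,0,0,0,1, 4.15,2.6,0,0,0,0,1, 4.15,2.6,0,0,0,0,1, 2.1,1.3,0,0,0,0,1, 0,0,0,0,0,0,1]'
python3 - <<'E'
from h import *
W,im,d=rect(.3376,-.3127,.045,.065,.04)
plan(.3376,-.3127,.029,-1.394)
E
```

```text
time_s: 39.62
ee_pos: [0.3372, -0.3137, 0.1592]
eef_rot: [3.14, 0.002, -1.396]
force: [0.1, 0.3, -1.1]
grip_width: 0.0938
n 547 z 0.0547 rect [ 337.9 -313.4] [27.6 28.1] 49.3 rgb [29. 27. 26.]
t39.67 at [ 0.3376 -0.3129  0.1594] rot [ 3.140e+00  2.000e-03 -1.395e+00] grip 0.0940 F [-0.3  0.3 -0.8]
turn [ 0.001  0.002 -0.001] rows 0.010282952874901772 | shift cm [-0.02 -0.   13.04]
```

```bash
python3 -m inch '[0,0,1.5,0,0,0,0.6, 0,0,3,0,0,0,0.6, 0,0,3.5,0,0,0,0.6, 0,0,2.5,0,0,0,0.6, 0,0,1.5,0,0,0,0.6, 0,0,0.8,0,0,0,0.6, 0,0,0.2,0,0,0,0.6, 0,0,0,0,0,0,0, 0,0,0,0,0,0,0, 0,0,0,0,0,0,0, 0,0,0,0,0,0,0, 0,0,0,0,0,0,0, 0,0,0,0,0,0,0]' 25 && python3 -m inch '[0,0,0,0,0,0,0, 0,0,-1.5,0,0,0,0, 0,0,-3.5,0,0,0,0, 0,0,-3.5,0,0,0,0, 0,0,-3,0,0,0,0, 0,0,-1.5,0,0,0,0, 0,0,0,0,0,0,0]'
python3 - <<'E'
from h import *
plan(.385,.19,.16,.04)
E
```

```text
time_s: 41.3
ee_pos: [0.3383, -0.3134, 0.0309]
eef_rot: [-3.141, -0.001, -1.393]
force: [-0.4, -1.5, 4.6]
grip_width: 0.0264
time_s: 42.18
ee_pos: [0.3382, -0.3132, 0.1611]
eef_rot: [-3.141, -0.001, -1.393]
force: [-0.1, -1.2, -1.0]
grip_width: 0.0261
t42.17 at [ 0.3382 -0.3132  0.1611] rot [-3.141e+00 -1.000e-03 -1.393e+00] grip 0.0261 F [-0.1 -1.2 -1. ]
turn [ 0.000e+00 -1.000e-03 -1.433e+00] rows 7.706355347677182 | shift cm [  6.69 -50.09   0.11]
```

```bash
python3 -m inch '[0,0,0,0,0,-0.1791,0, 0,0,0,0,0,-0.1791,0, 0,0,0,0,0,-0.1791,0, 0,0,0,0,0,-0.1791,0, 0,0,0,0,0,-0.1791,0, 0,0,0,0,0,-0.1791,0, 0,0,0,0,0,-0.1791,0, 0,0,0,0,0,-0.1791,0, 0.5,-4,0,0,0,0,0, 0.6,-4.5,0,0,0,0,0, 0.6,-4.5,0,0,0,0,0, 0.6,-4.5,0,0,0,0,0, 0.6,-4.5,0,0,0,0,0, 0.6,-4.5,0,0,0,0,0, 0.6,-4.5,0,0,0,0,0, 0.6,-4.5,0,0,0,0,0, 0.4,-3,0,0,0,0,0, 0.2,-1.5,0,0,0,0,0, 0,0,0,0,0,0,0, 0,0,0,0,0,0,0]'
python3 - <<'E'
from h import *
T=wfc("wrist");im,d=ctrl.camera("wrist"); cv2.imwrite("pics/w11.png",im[...,::-1]); W=cloud("wrist",d,T);h=W[...,2]
m=(d>0)&(h>.003)&(h<.03)&(np.hypot(W[...,0]-.386,W[...,1]-.191)<.065)&(im.max(-1)<75)
print("stamp tray",m.sum(),cv2.minAreaRect((W[m][:,:2]*1000).astype(np.float32)))
m=(d>0)&(h>.0125)&(h<.03)&(np.hypot(W[...,0]-.386,W[...,1]-.191)<.055)
print("rim",m.sum(),cv2.minAreaRect((W[m][:,:2]*1000).astype(np.float32)))
plan(.385,.19,.16,.04)
E
```

```text
time_s: 44.68
ee_pos: [0.375, 0.0881, 0.1601]
eef_rot: [3.141, 0.001, 0.039]
force: [-0.6, 0.3, 0.4]
grip_width: 0.0262
stamp tray 3107 ((385.6214294433594, 191.78726196289062), (45.54269790649414, 81.25334930419922), 1.84064519405365)
rim 904 ((385.52716064453125, 192.7007598876953), (47.57417297363281, 83.17595672607422), 1.7776687145233154)
t44.73 at [0.3751 0.088  0.1602] rot [3.141e+00 1.000e-03 3.900e-02] grip 0.0268 F [-0.3 -1.  -0.9]
turn [ 0.     0.001 -0.001] rows 0.0066122055634858035 | shift cm [  1.4  -10.15   0.02]
```

View pics/w11.png

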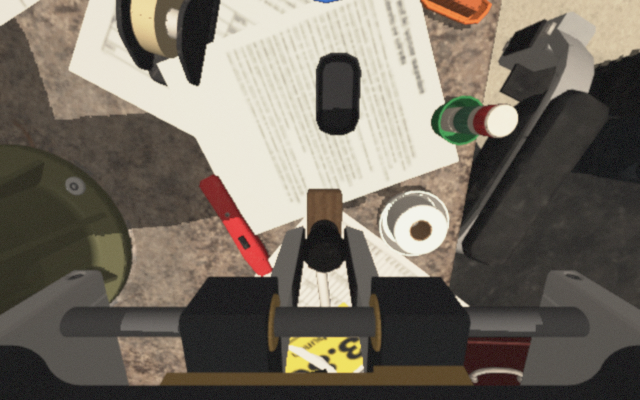

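```bash
python3 -m inch '[0.26,-1.75,0,0,0,0.008,0, 0.48,-3.4,0,0,0,0,0, 0.48,-3.4,0,0,0,0,0, 0.24,-1.8,0,0,0,0,0, 0,0,1.5,0,0,0,0, 0,0,3,0,0,0,0, 0,0,3,0,0,0,0, 0,0,2.5,0,0,0,0, 0,0,1.2,0,0,0,0, 0,0,0.6,0,0,0,0, 0,0,0.3,0,0,0,0, 0,0,0.2,0,0,0,0, 0,0,0,0,0,0,0, 0,0,0,0,0,0,0]'
python3 - <<'E'
from h import *
plan(.3856,.192,.0369,.031)
E
```

```text
time_s: 46.48
ee_pos: [0.3866, 0.1926, 0.0379]
eef_rot: [-3.141, -0.0, 0.032]
force: [-0.4, -0.4, -0.4]
grip_width: 0.0262
t46.48 at [0.3866 0.1926 0.0379] rot [-3.141 -0.     0.032] grip 0.0262 F [-0.4 -0.4 -0.4]
turn [-0.    -0.     0.001] rows 0.002771536128688931 | shift cm [-0.1   0.06  0.1 ]
```

```bash
python3 -m inch '[-0.1,0,0.1,0,0,0,0, 0,0,0,0,0,0,0, 0,0,0,0,0,0,0, 0,0,0,0,0,0,0.6, 0,0,0,0,0,0,0.6, 0,0,0,0,0,0,0.6, 0,0,0,0,0,0,0.6, 0,0,-2,0,0,0,0.6, 0,0,-4,0,0,0,0.6, 0,0,-5,0,0,0,0.6, 0,0,-5,0,0,0,0.6, 0,4,-4,0,0,0,0.6, 0,4,-4,0,0,0,0.6, 0,2,-2,0,0,0,0.6, 0,0,0,0,0,0,0.6, 0,0,0,0,0,0,0.6]'
python3 - <<'E'
from h import *
T=wfc("wrist");im,d=ctrl.camera("wrist"); cv2.imwrite("pics/w12.png",im[...,::-1]); W=cloud("wrist",d,T);h=W[...,2]
print(ctrl.get_obs()["time_s"],ctrl.get_obs()["ee_pos"])
def f(n,x,y,a,b,r):
    m=(d>0)&(h>a)&(h<b)&(np.hypot(W[...,0]-x,W[...,1]-y)<r); P=W[m]
    q=cv2.minAreaRect((P[:,:2]*1000).astype(np.float32)); print(n,len(P),np.median(P[:,2]).round(4),np.round(q[0],1),np.round(q[1],1),round(q[2],1))
f("stamp base",.3856,.192,.0195,.03,.045); f("knob",.3856,.192,.05,.075,.045)
f("glue",.5145,.171,.09,.12,.04); f("roll",.484,.0505,.035,.06,.045); f("clips",.504,.316,.0235,.035,.06); f("staples",.3715,.326,.0235,.035,.06)
E
```

```text
time_s: 48.48
ee_pos: [0.3884, 0.093, 0.2956]
eef_rot: [-3.142, 0.001, 0.031]
force: [0.0, 1.0, -0.3]
grip_width: 0.0566
48.525 [0.38830495 0.09314323 0.29551902]
stamp base 407 0.0222 [386.1 192.4] [24.9 61. ] 1.9
knob 343 0.0607 [386.1 192.1] [28.3 27.9] 28.0
glue 416 0.1042 [513.4 172.7] [26.1 25.2] 54.5
roll 990 0.0443 [484.   52.4] [59.1 59.1] 48.4
clips 1455 0.0249 [502.7 311.5] [62.6 50.1] 72.2
staples 783 0.0267 [378.9 311.1] [46.  39.1] 6.8
```

View pics/w12.png

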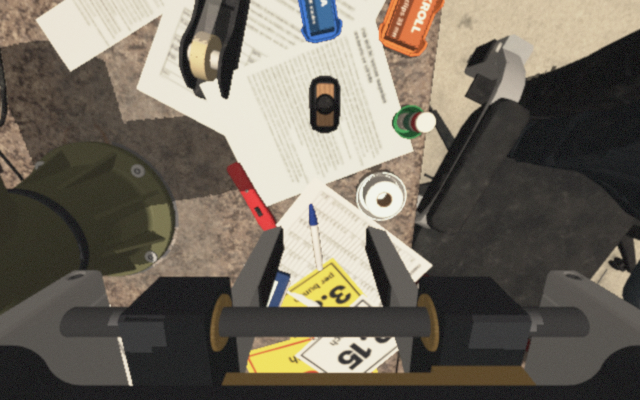

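```bash
python3 -c "
from station import ctrl
print(ctrl.hand_in())"
```

```text
the job is handed in; nothing more can be done
None
```

All five supplies are in their pots. I handed the job in at about 48.5 s of robot time, with the gripper clear of everything, and the pink look-alike was left alone. The hand-in gives no verdict, so the figures below are my own camera measurements.

| Supply | Distance from pot centre | Top height measured | Top height if seated flat |
|---|---|---|---|
| Paper clips | about 1 mm | 25 mm | 26 mm |
| Staples | about 2.5 mm | 27 mm | 28 mm |
| Rubber stamp | within 1 mm | 61 mm (knob) | 64 mm |
| Label roll | about 2 mm | 44 mm | 46 mm |
| Glue stick | about 2 mm | 104 mm | 106 mm |

- **Heights:** All five read 1 to 3 mm low, the same way as the wrist camera read these objects before they were moved. None of the tops reads high, so nothing seems to be resting on a rim.
- **Alignment:** The cartons and the stamp are within about 1° of lengthwise in their pots. I did not measure tilt directly, but everything looked upright.
- **Last look:** The final wrist picture cut off both cartons at its top edge, so their centres from that view were not usable. Their figures come from the full views taken just after each was released.

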